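# Vent a grease gun and hold its follower rod back for a cartridge change

### The job

The small grease gun clamped in the bench vice needs a new cartridge: first let off its pressure by pressing the vent plunger on top of the head right down to its stop and keeping it down for a second, then let it come up again. After that take the T-handle at the other end and draw the follower rod out against its spring until the groove turned in the rod has just come fully out of the end cap (not on to the end of the travel), and never let the rod fly back. Finish while still holding the rod there, so that I can unscrew the head, and leave the other things on the bench where they are.

Things in the scene. Friction and masses are not known exactly. Their poses are not given: they have to be found in the camera images.
- vice: Blue swivel bench vice, bolted to the bench, does not move. Origin: centre of the underside of its round base, on the bench; z up; its screw and tommy bar point along its -x (towards the robot, up to 205 mm from the origin and 130 mm high), its anvil along +x (125 mm). Jaws 96 mm wide along y, tops 168 mm above the bench, closed on the gun's barrel. Its place and turn on the bench vary.
- gun: The grease gun, fixed level in the vice jaws. Origin: on the barrel's axis at mid-barrel, 148 mm above the bench, straight above the vice's origin; y runs along the barrel's axis towards the end cap and T-handle, z up. Steel barrel 40 mm in diameter, y -75 to +75 mm; dark end cap 46 mm in diameter, y 64 to 90 mm; aluminium head about 38 x 44 x 44 mm at y -84 to -128 mm with a black pistol grip hanging below it and a thin delivery tube going on to y -240 mm.
- vent_top (a point): Centre of the flat top of the vent plunger's round brass head (18 mm in diameter, 6 mm thick), which stands on a short boss on top of the gun's head, at y -105 mm, 44 mm above the barrel's axis (192 mm above the bench) when up. It moves straight down.
- vent (a joint): Travel of the vent plunger in m: 0 up, 0.006 pressed down to its stop. Spring: 3 N at first, 6 N at the stop; it comes up by itself.
- cap_face (a point): Centre of the end cap's flat outer face, where the rod comes out (gun y +90 mm, on the barrel's axis).
- handle (a point): Centre of the T-handle's crossbar: a dark steel bar 12 mm in diameter and 64 mm long, level, across the rod (along the gun's x), on the barrel's axis. With the rod home it is 50 mm outside the cap face; between the cap face and the bar the bare steel rod, 8 mm in diameter, is free over 43 mm, with free air around and at least 130 mm below.
- groove (a point): Middle of the groove turned in the rod: 7 mm wide, about 1.3 mm deep, dark, 150 mm from the crossbar's centre towards the head. With the rod home it is hidden in the barrel, 100 mm inside the cap face; it shows fully when its middle is 3.5 mm outside the face.
- rod (a joint): How far the follower rod is drawn out, in m: 0 home, 0.130 at the end of its travel; it moves along the gun's +y. The groove's middle is level with the cap face at 0.100 and the groove is fully out from 0.1035. The spring pulls it home with 7 N at 0 and 15 N near the groove, with about 1 N of friction besides.
- cartridge: Bystander: spare grease cartridge, white tube 37 mm in diameter, 137 mm high, standing on the bench. Origin: centre of its underside.
- carton: Bystander: small cardboard carton, 100 x 70 x 55 mm high. Origin: centre of its underside.
- jar: Bystander: glass jar with a steel lid, 68 mm in diameter, 85 mm high. Origin: centre of its underside.
- square: Bystander: try square lying flat, dark wooden stock 22 x 120 mm along its y, 14 mm high, steel blade 150 mm along its +x. Origin: underside of the stock's middle.

How it is judged (in metres and radians):
On the way, in this order (a step that is already met when the one before it is completed fails the run):
1. the vent plunger is pressed down to its stop and kept there, with the rod still home (value of joint vent above 0.005 m and value of joint rod below 0.02 m), for 0.5 s.
2. the rod is drawn out by the gripper until the groove has just come out of the end cap, and kept there, with the vent up (value of joint rod between 0.102 and 0.113 m and value of joint vent below 0.0015 m and contact force between the fingers and rod above 3 N), for 0.5 s.
At the end, for the whole second after the job is handed in: The rod stands still, drawn out 102 to 113 mm (the middle of the groove 2 to 13 mm outside the cap face), held against its spring by the gripper's fingers with more than 3 N of contact; the vent plunger is up again (within 1.5 mm) (all of step 2 and velocity of joint rod between -0.02 and 0.02 m/s); the arm keeps its last pose, push and grip.
It fails at once if the rod flies back under its spring (faster than 0.3 m/s) (velocity of joint rod below -0.3 m/s).
It fails at once if a bystander is moved by more than 30 mm (distance of any of cartridge, carton, jar, square from where it was at the start of the episode above 0.03 m).
It fails at once if the cartridge or the jar is knocked over (angle between any of cartridge, jar's own z axis and vertical above 0.5 rad).
It also fails if it takes over 48 s, if anything falls off the work surface, if the arm or the gripper's body presses on something with over 40 N, if the wrist force passes 120 N, or if a joint passes its speed limit or range.

### The arm

A 7-joint arm with a two-finger parallel gripper is mounted at the origin on the work surface. World frame = base frame: x ahead of the robot, y to its left, z up, the work surface at z = 0. Lengths are in m, angles in degrees, forces in N, time in s.
With the tool pointing down it reaches from about 0.4 to 0.85 m from the base axis. Payload 4.5 kg.
Tool frame: the origin (TCP) lies between the finger pads; the fingertips stand 22 mm ahead of it and the grasp point (between the pads) lies 3 mm ahead of it; z points along the fingers, x is the direction in which the jaws open and shut, and the axes are right-handed (so a half turn about z gives the same grasp; the last joint's range is limited). The gripper opens to 85 mm and grips with 20 to 120 N. Pads are 22 mm wide; open, the fingers measure 114 mm over their backs; the gripper's body (76 mm by 85 mm) begins 54 mm behind the grasp point. The pads swing forward as they close: fully open they stand 13 mm farther back than shut.
Start: joints at [68.572, 39.483, -11.15, 89.685, 9.013, 51.709, -12.324], TCP at [0.248, -0.574, 0.253] pointing down, gripper open.
Joint ranges: [-172.22, 172.22], [-26.19, 119.32], [-84.43, 86.54], [7.71, 146.69], [-57.33, 237.33], [2.42, 119.75], [-152.13, 152.13]. Speed limits (degrees/s): [147.25, 147.25, 180, 180, 180, 180, 180].

### API

Orientations are given as a 3x3 rotation matrix whose columns are the frame's x, y, z axes.
In Python, from station import robot gives the robot as it stands.
- The arm moves only by the tool apply_moves, never from a script. Its arguments are lists of equal length, an entry for each row: "delta_pos": the shift along the tool's x, y, z each as a share of 0.02 m, from -1 to 1, a list of three; "twist": the turn about the tool's z as a share of 6 degrees, from -1 to 1; "hand": the closure, from 0 (fully open) to 1 (shut). In form: {"delta_pos": [[x, y, z], ...], "twist": [twist, ...], "hand": [hand, ...]}. A call has 1 to 20 rows; each row shifts and turns the pose as measured when the row begins, along the tool's axes as they then stand; what a row does not reach is not made up. A row lasts 1/12 s, in which the tool goes at most 41.7 mm and 7.16 degrees, less where a joint would pass 70% of its speed; a pose out of reach is approached as far as the arm can. A call with a number of a shift or a turn outside -1 to 1 is refused whole. A call with a gripper value outside its range is refused whole. The fingers move at their own pace and stop on an object; "force" is the grip in N (left out, the last holds). Time passes only in rows, so rows that do not move let the fingers close. It gives the time, the measured TCP pose, the force and the opening at its end, in the units of the state.
- robot.sense(): the state, without advancing time (a new reading comes with each control period).
- robot.read_camera(name): name is "scene" or "side" or "wrist"; returns the picture (420x560x3 uint8, red, green, blue); there is no depth.
- robot.calibration(name): a dict with "vertical_fov" (degrees; the focal length in pixels is half the picture's height over the tangent of half this angle, whatever the lens; pixels are square), "cx", "cy" (the principal point, pixels), "R" (3x3) and "t" (3): a world point X has camera coordinates R X + t; the wrist camera has in their place "T_tool_cam" (4x4, takes a point from camera to tool coordinates, whose origin is the TCP and whose axes are the tool frame's). Camera axes: x right, y down, z forward; pixel columns grow to the right and rows downward; lengths in m; the calibration is good to about 2 mm. A picture is of the moment at which its call begins: read the wrist's pose just before it. calibration takes no time and is no camera call.
- robot.hand_in(): hands the job in, once; it reports no verdict.
The state is a dict: "time": time; "q": joint angles; "qd": joint speeds; "effort": joint torques, N m; "tcp_pos": TCP position; "eef_rot": TCP orientation; "force": force on the tool from outside, world axes, zero at the start; "ft_torque": the same for the moment, N m; "width": finger opening in m.
Only numpy, scipy, OpenCV 4.12 (cv2) and the standard library are available. Lean on these libraries where they do the work, as an engineer would, in place of code of your own. Each camera call takes 0.05 s, during which the arm holds its last target.

## Working session

There is one attempt and no reset: what is moved stays moved. The work goes in short steps, Python scripts to look and compute and a tool call to move; the robot and the scene stay as the last step left them, time stands still between calls to the robot, and variables do not carry over. Pictures are saved under pics/ and viewed, and the job is handed in when it is done.

Besides the shell and the picture viewer there is one more tool, called after ">>>" by a JSON object that holds its "name" and its "arguments". apply_moves: Moves the arm, as the interface text tells. Shift numbers are shares of 0.02 m and turn numbers shares of 6 degrees, none past 1 either way. Its arguments: {"type":"object","properties":{"delta_pos":{"type":"array"},"twist":{"type":"array"},"hand":{"type":"array"},"force":{"type":"number"}},"required":["delta_pos","twist","hand"]}

```bash
ls; mkdir -p pics; python3 - <<'E'
from station import robot
import cv2,json
s=robot.sense();print({k:s[k] for k in ('time','tcp_pos','eef_rot','force','width')})
for n in ("scene","side","wrist"):
    cv2.imwrite(f"pics/{n}0.png",robot.read_camera(n)[:,:,::-1]); print(n,robot.calibration(n))
E
```

```text
pics
{'time': 0.0, 'tcp_pos': array([ 0.24758214, -0.57318324,  0.25244409]), 'eef_rot': array([[ 3.96683606e-01, -9.17954976e-01, -8.82959531e-04],
       [-9.17953383e-01, -3.96684567e-01,  1.71494300e-03],
       [-1.92449688e-03,  1.30225915e-04, -9.99998140e-01]]), 'force': array([-0.10697123, -0.70610296, -0.59882378]), 'width': 0.08551943144613196}
scene {'vertical_fov': 50.820121688103534, 'cx': 280.17496080038785, 'cy': 210.7239355780582, 'R': array([[ 0.04867806,  0.99872446,  0.01341293],
       [ 0.87440597, -0.03612063, -0.48384863],
       [-0.48274698,  0.03528116, -0.87504891]]), 't': array([-0.06051562, -0.46541142,  1.43468373])}
side {'vertical_fov': 44.91491393793655, 'cx': 277.90337418293007, 'cy': 211.11897779118755, 'R': array([[-0.69268585, -0.72105816,  0.01616951],
       [-0.56422966,  0.52779111, -0.63488695],
       [ 0.44925629, -0.44890053, -0.77243582]]), 't': array([0.41667955, 0.42741284, 1.36208001])}
wrist {'vertical_fov': 71.99325134117754, 'cx': 281.1428935635102, 'cy': 202.21849643232153, 'T_tool_cam': array([[ 9.99999777e-01,  3.36473921e-04, -5.76010683e-04,
        -6.98444300e-04],
       [-1.73547201e-04,  9.64962747e-01,  2.62386864e-01,
        -6.69642179e-02],
       [ 6.44115188e-04, -2.62386706e-01,  9.64962591e-01,
        -1.19881856e-01],
       [ 0.00000000e+00,  0.00000000e+00,  0.00000000e+00,
         1.00000000e+00]])}
```

View pics/scene0.png

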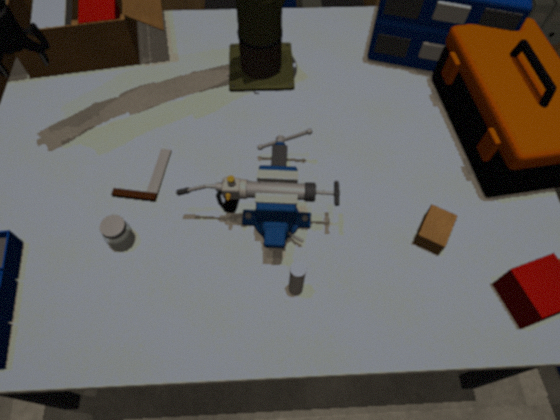

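View pics/side0.png

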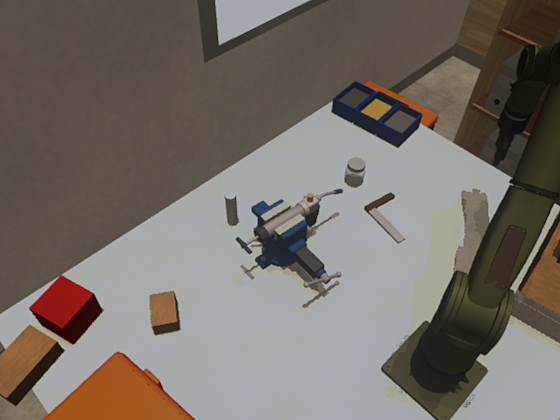

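View pics/wrist0.png

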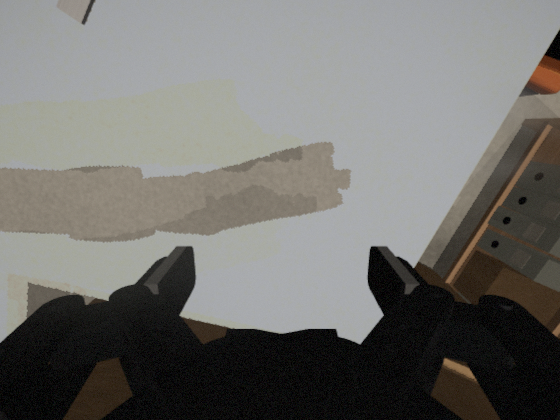

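The scene view shows the gun roughly along world y, with the vent plunger near (231,184) and the T-handle near (337,193). I'll zoom in to measure both.

```bash
python3 - <<'E'
import cv2
a=cv2.imread("pics/scene0.png")[120:260,170:350]; cv2.imwrite("pics/sceneZ.png",cv2.resize(a,None,fx=4.4,fy=4.2,interpolation=cv2.INTER_CUBIC)[:600,:800])
a=cv2.imread("pics/side0.png")[180:310,225:350]; cv2.imwrite("pics/sideZ.png",cv2.resize(a,None,fx=4.5,fy=4.5,interpolation=cv2.INTER_CUBIC))
E
```

```text
(no output)
```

View pics/sceneZ.png

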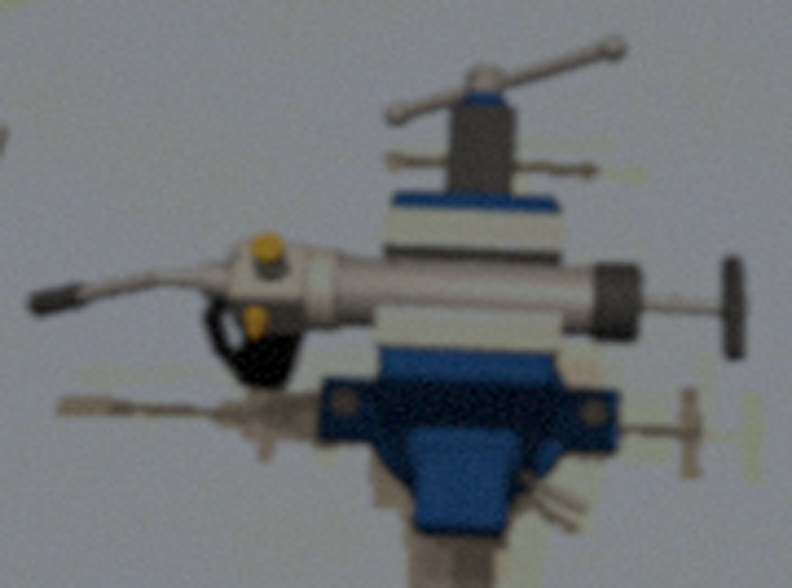

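View pics/sideZ.png

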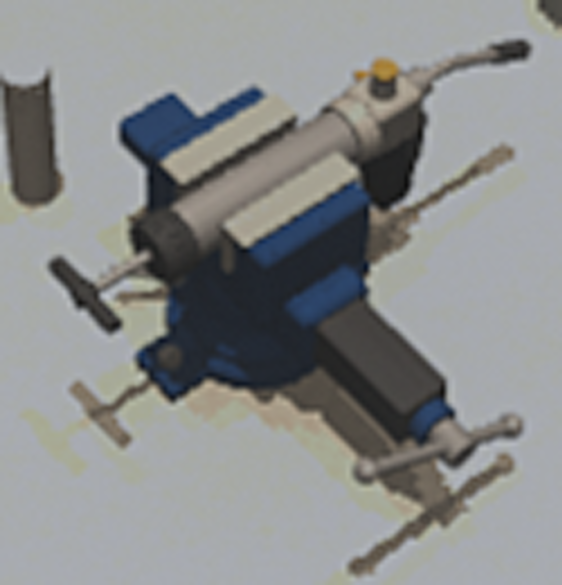

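```bash
cat > h.py <<'E'
import numpy as np
from station import robot
def ray(n,u,v,s=None):
    c=robot.calibration(n); f=210/np.tan(np.radians(c["vertical_fov"]/2))
    d=np.array([(u-c["cx"])/f,(v-c["cy"])/f,1])
    if n=="wrist":
        T=c["T_tool_cam"]; R=s["eef_rot"]
        return s["tcp_pos"]+R@T[:3,3], R@T[:3,:3]@d
    return -c["R"].T@c["t"], c["R"].T@d
def plane(n,u,v,z,s=None):
    o,d=ray(n,u,v,s); return o+d*(z-o[2])/d[2]
def tri(*rs):
    A=0;b=0
    for o,d in rs:
        d=d/np.linalg.norm(d);P=np.eye(3)-np.outer(d,d);A=A+P;b=b+P@o
    X=np.linalg.solve(A,b); return X,[np.linalg.norm(np.cross(X-o,d/np.linalg.norm(d))) for o,d in rs]
E
python3 - <<'E'
from h import *
np.set_printoptions(precision=4,suppress=True)
V=tri(ray("scene",230.6,178),ray("side",310.3,195)); H=tri(ray("scene",336.6,193.1),ray("side",243.9,245.1))
print(V,H)
for n,a,z in (("scene",(230.6,178),.192),("side",(310.3,195),.192),("scene",(336.6,193.1),.148),("side",(243.9,245.1),.148)): print(n,plane(n,*a,z))
for n,u,v in (("scene",297,290),("scene",436,245),("scene",117,243),("scene",160,190)):print(plane(n,u,v,0))
E
```

```text
(array([ 0.551 , -0.0804,  0.192 ]), [np.float64(0.0006096947312832474), np.float64(0.0006096947312832238)]) (array([0.5737, 0.1629, 0.1479]), [np.float64(9.23142360297313e-05), np.float64(9.231423602992462e-05)])
scene [ 0.5507 -0.0809  0.192 ]
side [ 0.5511 -0.0797  0.192 ]
scene [0.5737 0.1628 0.148 ]
side [0.5737 0.163  0.148 ]
[0.7549 0.0647 0.    ]
[0.6507 0.4297 0.    ]
[ 0.6104 -0.3855  0.    ]
[ 0.4557 -0.2895  0.    ]
```

>>> {"name": "apply_moves", "arguments": {"delta_pos": [[-0.3,-0.4,-0.1],[-0.5,-0.7,-0.1],[-0.7,-1,0],[-0.7,-1,0],[-0.7,-1,0],[-0.7,-1,0],[-0.7,-1,0],[-0.7,-1,0],[-0.7,-1,0],[-0.7,-1,0],[-0.7,-1,0],[-0.7,-1,0],[-0.7,-1,0],[-0.7,-1,0],[-0.7,-1,0],[-0.7,-1,0],[-0.7,-1,0],[-0.5,-0.7,0],[-0.3,-0.4,0],[0,0,0]], "twist": [0,0,0,0,0,0,0,0,0,0,0,0,0,0,0,0,0,0,0,0], "hand": [1,1,1,1,1,1,1,1,1,1,1,1,1,1,1,1,1,1,1,1], "force": 40}}

```text
time: 1.82
tcp_pos: [0.4769, -0.1815, 0.2571]
eef_rot: [[0.402, -0.916, -0.003], [-0.915, -0.402, 0.011], [-0.011, -0.002, -1.0]]
force: [0.8, -0.8, 0.0]
width: 0.0004
```

>>> {"name": "apply_moves", "arguments": {"delta_pos": [[0,0,0],[0,0,0],[0,0,0],[0,0,0],[0,0,0],[0,0,0],[0,0,0],[0,0,0],[0,0,0],[0,0,0],[0,0,0],[0,0,0]], "twist": [-1,-1,-1,-1,-1,-1,-1,-1,-1,-1,-0.5,0], "hand": [1,1,1,1,1,1,1,1,1,1,1,1]}}

```text
time: 2.82
tcp_pos: [0.4654, -0.194, 0.2564]
eef_rot: [[1.0, -0.019, -0.014], [-0.019, -1.0, 0.002], [-0.014, -0.001, -1.0]]
force: [-0.8, -0.8, -0.1]
width: -0.0003
```

```bash
python3 - <<'E'
from h import *
import cv2
s=robot.sense();np.save("s1.npy",s,allow_pickle=True);print(s["tcp_pos"],s["eef_rot"],s["force"])
cv2.imwrite("pics/w1.png",robot.read_camera("wrist")[:,:,::-1])
E
```

```text
[ 0.46538604 -0.19396016  0.25635386] [[ 0.99972741 -0.01868091 -0.01400426]
 [-0.01865923 -0.99982449  0.00167737]
 [-0.01403314 -0.00141561 -0.99990053]] [-0.7652649  -0.75198308 -0.08142305]
```

View pics/w1.png

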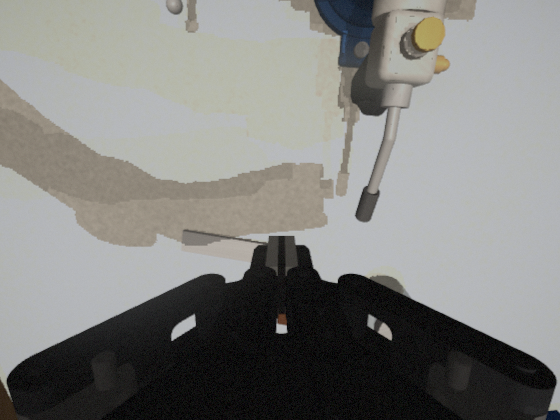

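```bash
python3 - <<'E'
from h import *
import cv2
s=np.load("s1.npy",allow_pickle=True).item()
im=cv2.imread("pics/w1.png");h=cv2.cvtColor(im,cv2.COLOR_BGR2HSV)
m=cv2.inRange(h,(18,120,100),(35,255,255));n,l,st,c=cv2.connectedComponentsWithStats(m)
for i in range(1,n):
    if st[i,4]>50: print(st[i],c[i],plane("wrist",*c[i],.192,s), plane("wrist",*c[i],.192,s)-s["tcp_pos"])
E
```

```text
[414  17  30  29 232] [432.68965517  28.18965517] [ 0.55253865 -0.07621768  0.192     ] [ 0.08715261  0.11774249 -0.06435386]
```

>>> {"name": "apply_moves", "arguments": {"delta_pos": [[0.3,-0.4,0],[0.55,-0.75,0],[0.55,-0.75,0],[0.55,-0.75,0],[0.55,-0.75,0],[0.55,-0.75,0],[0.55,-0.75,0],[0.55,-0.75,0],[0.2,-0.3,0],[0,0,0],[0,0,0],[0,0,0]], "twist": [0,0,0,0,0,0,0,0,0.35,0.35,0,0], "hand": [1,1,1,1,1,1,1,1,1,1,1,1]}}

```text
time: 3.87
tcp_pos: [0.5612, -0.0686, 0.2541]
eef_rot: [[0.993, -0.119, -0.015], [-0.119, -0.993, 0.001], [-0.015, 0.001, -1.0]]
force: [-0.4, -0.8, -0.3]
width: -0.0004
```

>>> {"name": "apply_moves", "arguments": {"delta_pos": [[-0.43,0.63,0],[0,0,0],[0,0,0]], "twist": [-0.2,0,0], "hand": [1,1,1]}}

```text
time: 4.12
tcp_pos: [0.5512, -0.0794, 0.2543]
eef_rot: [[0.995, -0.097, -0.014], [-0.097, -0.995, 0.001], [-0.015, 0.001, -1.0]]
force: [0.8, 0.3, 0.3]
width: -0.0005
```

```bash
python3 - <<'E'
from h import *
import cv2
s=robot.sense();print(s["tcp_pos"],s["eef_rot"],s["force"])
a=robot.read_camera("wrist")[:,:,::-1]
b=cv2.resize(robot.read_camera("side")[150:260,250:380,::-1],None,fx=3,fy=3)
cv2.imwrite("pics/w2.png",a);cv2.imwrite("pics/s2.png",b)
E
```

```text
[ 0.55117007 -0.0794379   0.25429969] [[ 9.95223781e-01 -9.65385083e-02 -1.44893988e-02]
 [-9.65366123e-02 -9.95329087e-01  8.31849732e-04]
 [-1.45020256e-02  5.70880842e-04 -9.99894677e-01]] [0.7714417  0.29026449 0.30244807]
```

View pics/w2.png

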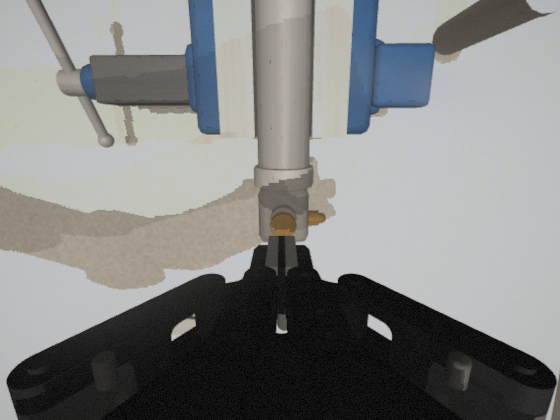

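View pics/s2.png

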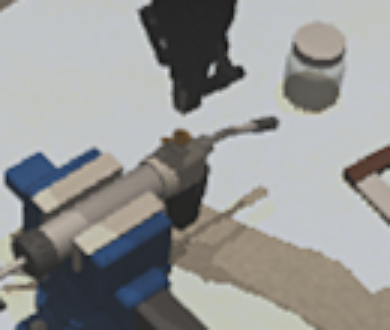

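The vent head at (283,224) is lined up with the closed fingertips at column 282. Next I'll descend.

>>> {"name": "apply_moves", "arguments": {"delta_pos": [[0,0,0.5],[0,0,0.6],[0,0,0.4],[0,0,0.2],[0,0,0],[0,0,0]], "twist": [0,0,0,0,0,0], "hand": [1,1,1,1,1,1]}}

```text
time: 4.72
tcp_pos: [0.5517, -0.0786, 0.2168]
eef_rot: [[0.995, -0.097, -0.014], [-0.097, -0.995, 0.001], [-0.014, -0.0, -1.0]]
force: [-0.2, -0.5, 1.0]
width: -0.0
```

>>> {"name": "apply_moves", "arguments": {"delta_pos": [[0,0.05,0.15],[0,0,0.1],[0,0,0.1],[0,0,0.1],[0,0,0.05]], "twist": [0,0,0,0,0], "hand": [1,1,1,1,1]}}

```text
time: 5.13
tcp_pos: [0.5521, -0.0792, 0.2083]
eef_rot: [[0.995, -0.097, -0.012], [-0.097, -0.995, 0.001], [-0.012, 0.0, -1.0]]
force: [-1.6, 0.3, 6.6]
width: -0.0001
```

>>> {"name": "apply_moves", "arguments": {"delta_pos": [[0,0,0.1],[0,0,0.1],[0,0,0.1],[0,0,0.1]], "twist": [0,0,0,0], "hand": [1,1,1,1]}}

```text
time: 5.47
tcp_pos: [0.5521, -0.0792, 0.208]
eef_rot: [[0.995, -0.098, -0.008], [-0.098, -0.995, -0.003], [-0.008, 0.004, -1.0]]
force: [-4.9, -0.6, 16.9]
width: -0.0001
```

Force is up to 17 N with no further travel, so the plunger is at its stop. I'll hold it there for over a second.

>>> {"name": "apply_moves", "arguments": {"delta_pos": [[0,0,0.05],[0,0,0.05],[0,0,0.05],[0,0,0.05],[0,0,0.05],[0,0,0.05],[0,0,0.05]], "twist": [0,0,0,0,0,0,0], "hand": [1,1,1,1,1,1,1]}}

```text
time: 6.05
tcp_pos: [0.5519, -0.0791, 0.2081]
eef_rot: [[0.995, -0.099, -0.003], [-0.099, -0.995, -0.007], [-0.002, 0.007, -1.0]]
force: [-2.4, 0.2, 8.6]
width: 0.0003
```

>>> {"name": "apply_moves", "arguments": {"delta_pos": [[0,0,0.05],[0,0,0.05],[0,0,0.05],[0,0,0.05],[0,0,0.05],[0,0,0.05],[0,0,0.05]], "twist": [0,0,0,0,0,0,0], "hand": [1,1,1,1,1,1,1]}}

```text
time: 6.63
tcp_pos: [0.5518, -0.079, 0.2081]
eef_rot: [[0.995, -0.1, 0.002], [-0.1, -0.995, -0.01], [0.003, 0.01, -1.0]]
force: [-2.7, -0.3, 9.3]
width: 0.0001
```

```bash
python3 - <<'E'
from h import *
import cv2
s=robot.sense();print(s["tcp_pos"],s["force"])
cv2.imwrite("pics/w3.png",robot.read_camera("wrist")[:,:,::-1])
cv2.imwrite("pics/s3.png",cv2.resize(robot.read_camera("side")[150:260,250:380,::-1],None,fx=4,fy=4))
E
```

```text
[ 0.55178983 -0.07895467  0.20812027] [-2.74705015 -0.25594707  9.28914854]
```

View pics/s3.png

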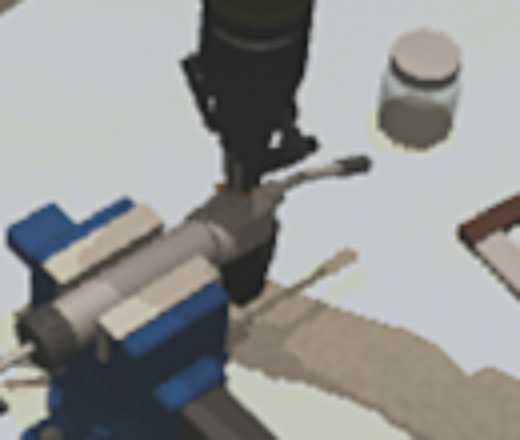

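View pics/w3.png

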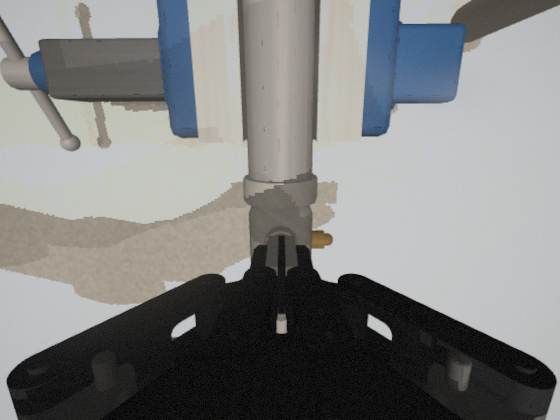

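At the stop the TCP z was 0.208, which puts the tip at 0.186 as expected, held for more than 1 s. Now I'll rise and travel to the handle.

>>> {"name": "apply_moves", "arguments": {"delta_pos": [[0,0,-0.2],[0,0,-0.4],[0,0,-0.6],[0,0,-0.6],[0,0,-0.4],[0,0,-0.2],[0,-0.4,0],[0,-0.7,0],[0,-1,0],[0,-1,0],[0,-1,0],[0,-1,0],[0,-1,0],[0,-1,0],[0,-1,0],[0,-1,0],[0,-0.7,0],[0,-0.4,0],[0,-0.2,0],[0,0,0]], "twist": [0,0,0,0,0,0,0,0,0,0,0,0,0,0,0,0,0,0,0,0], "hand": [1,1,1,1,1,1,0,0,0,0,0,0,0,0,0,0,0,0,0,0]}}

```text
time: 8.4
tcp_pos: [0.5673, 0.1553, 0.2497]
eef_rot: [[0.996, -0.088, -0.008], [-0.088, -0.996, -0.005], [-0.008, 0.005, -1.0]]
force: [-0.4, 0.3, 0.3]
width: 0.0852
```

```bash
python3 - <<'E'
from h import *
import cv2
s=robot.sense();print(s["tcp_pos"],s["eef_rot"],s["force"],s["width"]);np.save("s4.npy",s,allow_pickle=True)
cv2.imwrite("pics/w4.png",robot.read_camera("wrist")[:,:,::-1])
cv2.imwrite("pics/s4.png",cv2.resize(robot.read_camera("side")[150:290,220:380,::-1],None,fx=4,fy=4))
E
```

```text
[0.56730147 0.15525512 0.2496949 ] [[ 0.99605858 -0.08831627 -0.00821844]
 [-0.08835553 -0.99607864 -0.00454336]
 [-0.00778496  0.0052516  -0.99995591]] [-0.37835724  0.31868627  0.31796344] 0.08517934986373545
```

View pics/s4.png

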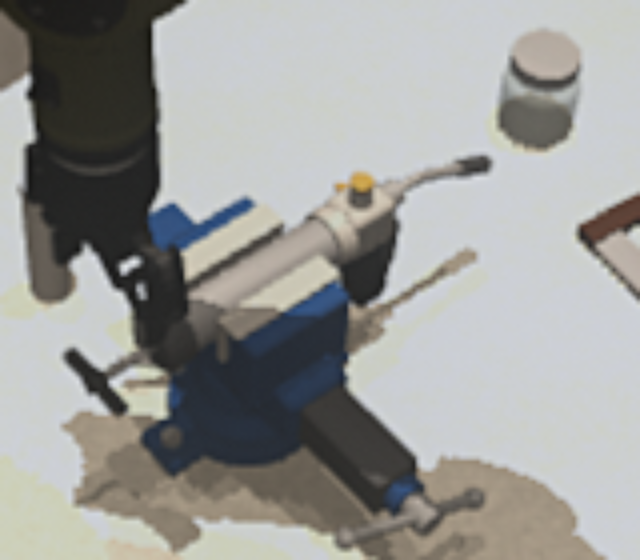

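View pics/w4.png

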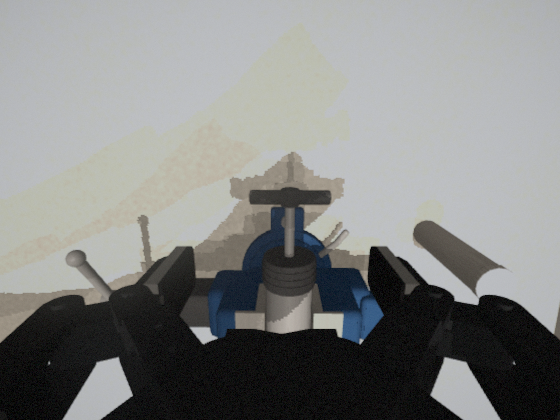

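The vent is up again. In the wrist view the handle bar is near (290,197) and the cap face edge near (290,250). I'll check these against the first estimate.

```bash
python3 - <<'E'
from h import *
import cv2
s=np.load("s4.npy",allow_pickle=True).item()
for p in ((250,197),(290,197),(330,197),(290,230)):print(plane("wrist",*p,.148,s))
g=np.array([.5718,.1431,.151]);print(s["eef_rot"].T@(g-s["tcp_pos"])/.02)
E
```

```text
[0.54314774 0.16824717 0.148     ]
[0.57465772 0.16553101 0.148     ]
[0.60608697 0.16282181 0.148     ]
[0.57243391 0.13783997 0.148     ]
[0.31615541 0.55959277 4.9354401 ]
```

>>> {"name": "apply_moves", "arguments": {"delta_pos": [[0.32,0.53,0],[0,0,0.3],[0,0,0.6],[0,0,0.6],[0,0,0.6],[0,0,0.4],[0,0,0.1],[0,0,0]], "twist": [0,0,0,0,0,0,0,0], "hand": [0,0,0,0,0,0,0,0]}}

```text
time: 9.17
tcp_pos: [0.5756, 0.1268, 0.1942]
eef_rot: [[0.994, -0.109, -0.007], [-0.109, -0.994, -0.013], [-0.005, 0.014, -1.0]]
force: [-0.7, 0.1, -0.1]
width: 0.0854
```

```bash
python3 - <<'E'
from h import *
import cv2
s=robot.sense();print(s["tcp_pos"],s["eef_rot"],s["force"],s["width"]);np.save("s5.npy",s,allow_pickle=True)
cv2.imwrite("pics/w5.png",robot.read_camera("wrist")[:,:,::-1])
g=np.array([.572,.144,.151]);print(s["eef_rot"].T@(g-s["tcp_pos"])/.02)
E
```

```text
[0.57564456 0.12675602 0.19416603] [[ 0.99406435 -0.10857109 -0.00695561]
 [-0.10865689 -0.99398833 -0.01344902]
 [-0.00545362  0.01412496 -0.99988537]] [-0.69797575  0.06831545 -0.10965621] 0.08544875088639439
[-0.2630598  -0.86771718  2.14772591]
```

View pics/w5.png

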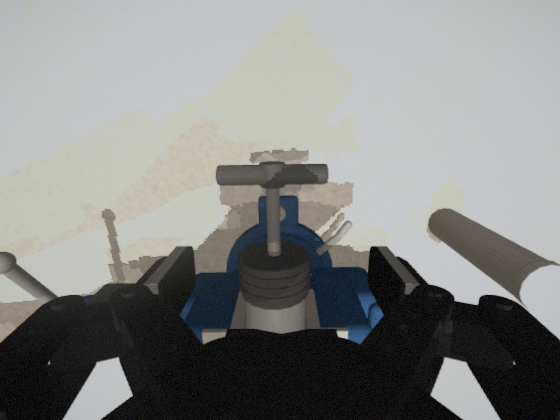

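>>> {"name": "apply_moves", "arguments": {"delta_pos": [[-0.15,-0.4,0],[-0.1,-0.35,0],[0,0,0],[0,0,0]], "twist": [-0.15,0,0,0], "hand": [0,0,0,0]}}

```text
time: 9.55
tcp_pos: [0.5729, 0.1445, 0.1961]
eef_rot: [[0.996, -0.092, -0.004], [-0.092, -0.996, -0.012], [-0.002, 0.012, -1.0]]
force: [1.0, -0.4, -0.3]
width: 0.0856
```

```bash
python3 - <<'E'
from h import *
import cv2
s=robot.sense();print(s["tcp_pos"],s["eef_rot"],s["qd"])
for p in ((218,175),(272,175),(327,175),(274,252)):print(plane("wrist",*p,.148,np.load("s5.npy",allow_pickle=True).item()))
g=np.array([.572,.144,.151]);print(s["eef_rot"].T@(g-s["tcp_pos"])/.02)
E
```

```text
[0.57294894 0.14445051 0.19607318] [[ 0.99578843 -0.09161196 -0.00355627]
 [-0.09164775 -0.99572251 -0.01172052]
 [-0.00246732  0.01199709 -0.99992499]] [-1.23554185 -0.49530806 -0.84776121 -0.28429289 -0.45571895 -0.36229067
 -0.11818668]
[0.54342116 0.1684148  0.148     ]
[0.57453065 0.16505889 0.148     ]
[0.60613586 0.16164952 0.148     ]
[0.57006506 0.11652326 0.148     ]
[-3.96222598e-02 -2.61464704e-04  2.25392276e+00]
```

>>> {"name": "apply_moves", "arguments": {"delta_pos": [[0,0,0.3],[0,0,0.6],[0,0,0.6],[0,0,0.4],[0,0,0.2],[0,0,0],[0,0,0]], "twist": [0,0,0,0,0,0,0], "hand": [0,0,0,0,0,0,0]}}

```text
time: 10.13
tcp_pos: [0.5738, 0.1457, 0.1528]
eef_rot: [[0.996, -0.09, 0.0], [-0.09, -0.996, -0.01], [0.001, 0.01, -1.0]]
force: [0.6, -0.2, 1.3]
width: 0.0848
```

```bash
python3 - <<'E'
from h import *
import cv2
s=robot.sense();print(s["tcp_pos"],s["eef_rot"],s["force"],s["width"])
cv2.imwrite("pics/w6.png",robot.read_camera("wrist")[:,:,::-1])
g=np.array([.5725,.145,.151]);print(s["eef_rot"].T@(g-s["tcp_pos"])/.02)
E
```

```text
[0.57382803 0.14571243 0.15284825] [[ 9.95977593e-01 -8.96021942e-02  2.83043576e-04]
 [-8.95944393e-02 -9.95924196e-01 -1.03842539e-02]
 [ 1.21234188e-03  1.03171250e-02 -9.99946042e-01]] [ 0.61154775 -0.16641582  1.26017177] 0.08481144779663231
[-0.0630548   0.04047259  0.09275857]
```

View pics/w6.png

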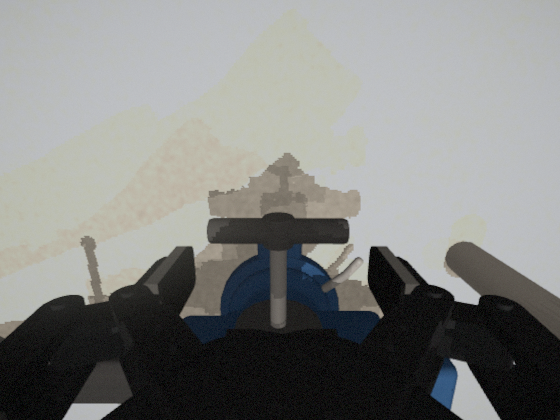

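The rod is centred between the pads (column 278 against 281). Now I'll grip it.

>>> {"name": "apply_moves", "arguments": {"delta_pos": [[-0.05,0,0.1],[0,0,0],[0,0,0],[0,0,0],[0,0,0],[0,0,0],[0,0,0],[0,0,0],[0,0,0],[0,0,0]], "twist": [0,0,0,0,0,0,0,0,0,0], "hand": [1,1,1,1,1,1,1,1,1,1], "force": 80}}

```text
time: 11.02
tcp_pos: [0.5724, 0.1462, 0.1528]
eef_rot: [[0.996, -0.09, 0.001], [-0.09, -0.996, -0.01], [0.002, 0.009, -1.0]]
force: [-0.7, 0.7, 0.4]
width: 0.005
```

```bash
python3 - <<'E'
from h import *
import cv2
s=robot.sense();print(s["tcp_pos"],s["eef_rot"],s["force"],s["width"])
cv2.imwrite("pics/w7.png",robot.read_camera("wrist")[:,:,::-1])
E
```

```text
[0.57241175 0.14623703 0.15282977] [[ 0.99594487 -0.08995792  0.00117836]
 [-0.08994259 -0.99590076 -0.0095919 ]
 [ 0.0020364   0.00944702 -0.9999533 ]] [-0.65335355  0.71844893  0.37659689] 0.004981963524209465
```

View pics/w7.png

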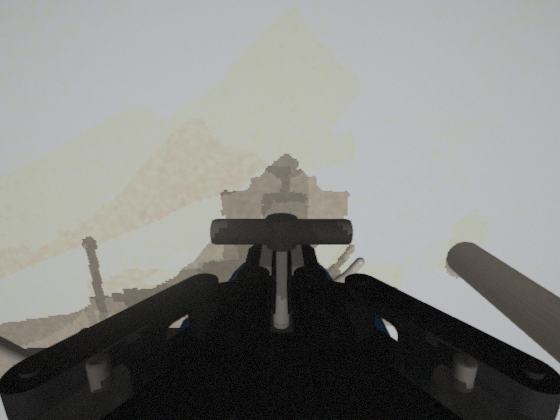

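>>> {"name": "apply_moves", "arguments": {"delta_pos": [[0,0,0],[0,0,0]], "twist": [0,0], "hand": [1,1]}}

```text
time: 11.23
tcp_pos: [0.5724, 0.1462, 0.1528]
eef_rot: [[0.996, -0.09, 0.001], [-0.09, -0.996, -0.01], [0.002, 0.01, -1.0]]
force: [-0.6, 0.5, 0.6]
width: 0.0054
```

>>> {"name": "apply_moves", "arguments": {"delta_pos": [[0,-0.15,0],[0,-0.25,0],[0,-0.3,0],[0,-0.3,0],[0,-0.3,0],[0,-0.3,0],[0,-0.2,0],[0,-0.1,0]], "twist": [0,0,0,0,0,0,0,0], "hand": [1,1,1,1,1,1,1,1]}}

```text
time: 11.9
tcp_pos: [0.573, 0.1524, 0.1527]
eef_rot: [[0.994, -0.107, -0.014], [-0.108, -0.992, -0.063], [-0.007, 0.064, -0.998]]
force: [-2.7, -6.4, 2.5]
width: 0.0049
```

```bash
python3 - <<'E'
from h import *
import cv2
s=robot.sense();print(s["tcp_pos"],s["eef_rot"],s["force"],s["width"])
cv2.imwrite("pics/w8.png",robot.read_camera("wrist")[:,:,::-1])
s=robot.sense();print(s["tcp_pos"],s["force"])
E
```

```text
[0.57304805 0.15244782 0.15274018] [[ 0.9941272  -0.10727894 -0.01422461]
 [-0.10796473 -0.99218186 -0.06260008]
 [-0.00739773  0.0637682  -0.99793732]] [-2.69323325 -6.37159501  2.54654323] 0.0049044916863562734
[0.57302358 0.1521859  0.15274148] [-2.64789572 -6.60851164  5.19342339]
```

View pics/w8.png

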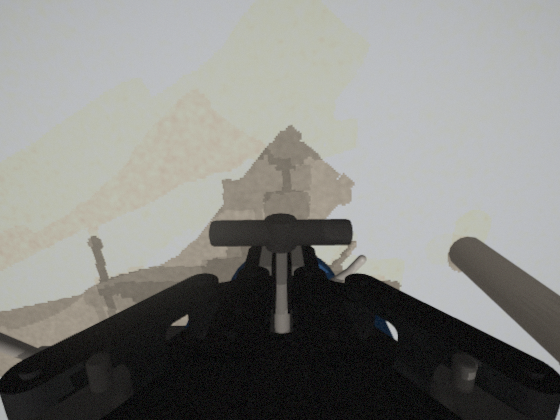

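The arm yields under the spring load, losing about 4 mm per row and tilting slightly. So I'll pull with larger steps and some z compensation.

>>> {"name": "apply_moves", "arguments": {"delta_pos": [[0,-0.5,-0.03],[0,-0.7,-0.05],[0,-0.7,-0.05],[0,-0.5,-0.05],[0,-0.3,-0.03]], "twist": [0,0,0,0,0], "hand": [1,1,1,1,1]}}

```text
time: 12.37
tcp_pos: [0.5756, 0.1798, 0.1527]
eef_rot: [[0.992, -0.119, -0.03], [-0.122, -0.987, -0.108], [-0.017, 0.111, -0.994]]
force: [-3.4, -10.8, 6.0]
width: 0.0052
```

```bash
python3 - <<'E'
from h import *
s=robot.sense();print(s["tcp_pos"],s["eef_rot"],s["force"],s["width"],s["qd"])
E
```

```text
[0.5756377  0.17984176 0.15271088] [[ 0.99242089 -0.1191259  -0.03016279]
 [-0.12171551 -0.98668936 -0.10783991]
 [-0.01691478  0.11069386 -0.9937106 ]] [ -3.42068049 -10.81363597   6.03668814] 0.005168938779466411 [-5.14566533  1.60714635  3.47799888 -4.4688764   0.4407381   7.85012456
 -3.28480454]
```

>>> {"name": "apply_moves", "arguments": {"delta_pos": [[-0.02,-0.8,-0.08],[-0.02,-0.9,-0.1],[-0.02,-0.8,-0.1],[-0.01,-0.6,-0.08]], "twist": [-0.05,-0.05,-0.05,-0.05], "hand": [1,1,1,1]}}

```text
time: 12.7
tcp_pos: [0.5789, 0.214, 0.1525]
eef_rot: [[0.993, -0.11, -0.047], [-0.116, -0.981, -0.157], [-0.029, 0.162, -0.986]]
force: [-3.6, -12.7, 8.3]
width: 0.0052
```

```bash
python3 - <<'E'
from h import *
s=robot.sense();print(s["tcp_pos"],s["eef_rot"],s["force"],s["width"],s["qd"])
u=np.array([.093,.9957,0]);print("rod",u@(s["tcp_pos"]-[.5724,.1462,.1528]))
E
```

```text
[0.57886463 0.21403645 0.15252377] [[ 0.99280174 -0.11024596 -0.04680322]
 [-0.11631269 -0.98069068 -0.1572169 ]
 [-0.02856695  0.16152902 -0.98645441]] [ -3.56411441 -12.67726098   8.33169913] 0.00521906705017146 [ -9.63559363   4.49393617   3.10364457 -11.44953993   0.10911024
  14.98071462  -3.07582053]
rod 0.06814596171151152
```

>>> {"name": "apply_moves", "arguments": {"delta_pos": [[-0.01,-0.8,-0.12],[-0.01,-0.75,-0.12],[0,-0.6,-0.1]], "twist": [-0.05,-0.05,0], "hand": [1,1,1]}}

```text
time: 12.95
tcp_pos: [0.5808, 0.234, 0.1525]
eef_rot: [[0.992, -0.108, -0.062], [-0.119, -0.972, -0.2], [-0.039, 0.206, -0.978]]
force: [-7.4, -14.3, 15.3]
width: 0.0052
```

```bash
python3 - <<'E'
from h import *
s=robot.sense();print(s["tcp_pos"],s["eef_rot"],s["force"],s["width"],s["qd"])
u=np.array([.093,.9957,0]);print("rod",u@(s["tcp_pos"]-[.5724,.1462,.1528]))
E
```

```text
[0.58079297 0.23395746 0.15245117] [[ 0.99215684 -0.10836819 -0.06229874]
 [-0.11880563 -0.97246941 -0.20047063]
 [-0.03885898  0.20629975 -0.97771693]] [ -7.42662999 -14.26015844  15.27502505] 0.005187129843915909 [ -9.53874548   4.69553013   4.33311783 -13.07391738  -0.59156407
  17.82968032  -5.41823446]
rod 0.08816065283873477
```

>>> {"name": "apply_moves", "arguments": {"delta_pos": [[0.02,-0.75,-0.2],[0.02,-0.65,-0.2]], "twist": [0,0], "hand": [1,1]}}

```text
time: 13.12
tcp_pos: [0.5818, 0.2447, 0.1528]
eef_rot: [[0.991, -0.113, -0.077], [-0.128, -0.964, -0.234], [-0.048, 0.242, -0.969]]
force: [-4.3, -15.2, -2.5]
width: 0.0053
```

```bash
python3 - <<'E'
from h import *
s=robot.sense();print(s["tcp_pos"],s["eef_rot"],s["force"],s["width"],s["qd"])
u=np.array([.093,.9957,0]);print("rod",u@(s["tcp_pos"]-[.5724,.1462,.1528]))
E
```

```text
[0.58181238 0.24471034 0.15282996] [[ 0.99056213 -0.11312066 -0.07739756]
 [-0.12833701 -0.96374315 -0.23394178]
 [-0.04812772  0.24166684 -0.96916503]] [ -4.26297643 -15.16586185  -2.519374  ] 0.00525163613329729 [ -9.5101628    6.70970778   4.65324668 -15.51096188  -1.3007303
  20.90093545  -3.93728131]
rod 0.09896209217758027
```

>>> {"name": "apply_moves", "arguments": {"delta_pos": [[0.02,-0.65,-0.17],[0.02,-0.5,-0.13]], "twist": [0,0], "hand": [1,1]}}

```text
time: 13.28
tcp_pos: [0.5825, 0.2505, 0.1527]
eef_rot: [[0.989, -0.115, -0.092], [-0.136, -0.954, -0.269], [-0.057, 0.278, -0.959]]
force: [-6.4, -14.6, 10.1]
width: 0.0053
```

```bash
python3 - <<'E'
from h import *
import cv2
u=np.array([.093,.9957,0])
s=robot.sense();print(s["tcp_pos"],s["eef_rot"],s["force"],s["width"],s["qd"])
print("rod",u@(s["tcp_pos"]-[.5724,.1462,.1528]))
cv2.imwrite("pics/w9.png",robot.read_camera("wrist")[:,:,::-1])
s=robot.sense();print("rod",u@(s["tcp_pos"]-[.5724,.1462,.1528]))
a=robot.read_camera("side")[:,:,::-1];cv2.imwrite("pics/s9f.png",a)
cv2.imwrite("pics/s9.png",cv2.resize(a[180:310,200:350],None,fx=4,fy=4))
s=robot.sense();print("rod",u@(s["tcp_pos"]-[.5724,.1462,.1528]))
E
```

```text
[0.58249224 0.25049672 0.15273067] [[ 0.98907845 -0.11505659 -0.09211843]
 [-0.13594158 -0.9536362  -0.2685105 ]
 [-0.05695357  0.27810067 -0.95886198]] [ -6.39344952 -14.64816336  10.07833407] 0.005320897152148398 [ -6.70981633   5.55509063   4.53920787 -11.7954994    0.22009144
  18.14956984  -2.2089875 ]
rod 0.1047868231380517
rod 0.10551513334104345
rod 0.10546070385738442
```

View pics/w9.png

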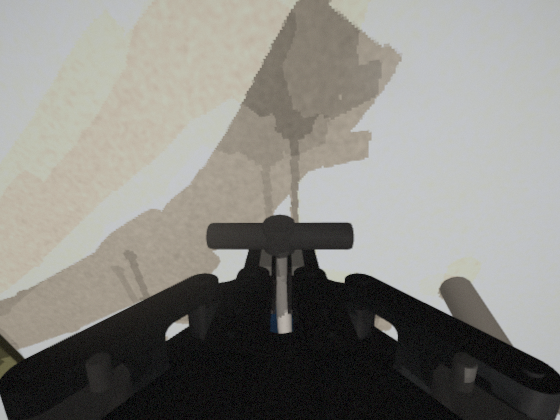

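View pics/s9.png

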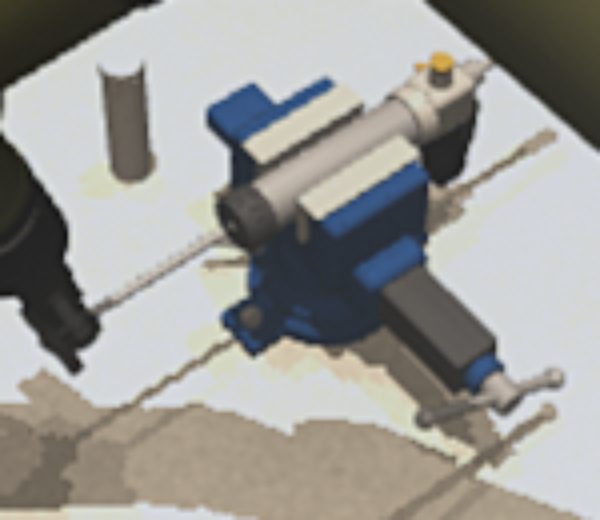

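```bash
python3 - <<'E'
from h import *
import cv2
s=robot.sense();u=np.array([.093,.9957,0])
print("t",s["time"],"rod",u@(s["tcp_pos"]-[.5724,.1462,.1528]),s["qd"],s["force"])
for p in ((208,236),(280,236),(352,236)):print(plane("wrist",*p,.148,s), u@(plane("wrist",*p,.148,s)-[.574,.164,.148]))
a=robot.read_camera("scene")[:,:,::-1]
cv2.imwrite("pics/c9.png",cv2.resize(a[160:230,280:400],None,fx=6,fy=6,interpolation=cv2.INTER_CUBIC))
b=cv2.imread("pics/s9f.png");cv2.imwrite("pics/s9z.png",cv2.resize(b[215:265,215:280],None,fx=10,fy=10,interpolation=cv2.INTER_CUBIC))
E
```

```text
t 13.3833 rod 0.10546070385738442 [ 0.49428547 -0.58904638 -0.1683398   1.06380365 -0.31029124 -1.59449992
  0.22066057] [ -5.22208966 -13.24000002   9.01393086]
[0.55224568 0.27276861 0.148     ] 0.10627774941080506
[0.5846819  0.26982791 0.148     ] 0.10636626671458091
[0.61596089 0.26699213 0.148     ] 0.10645162595217218
```

View pics/c9.png

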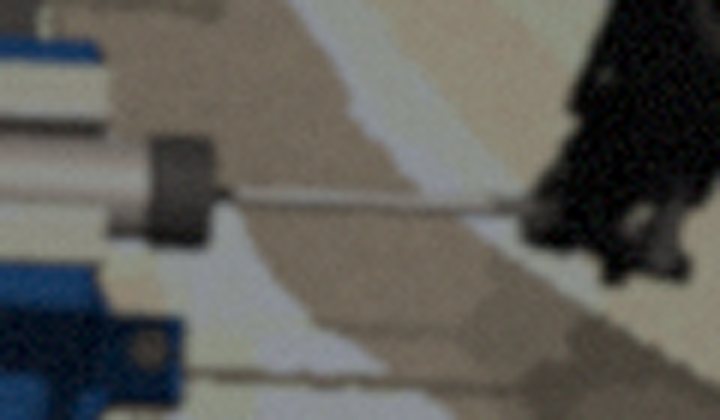

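View pics/s9z.png

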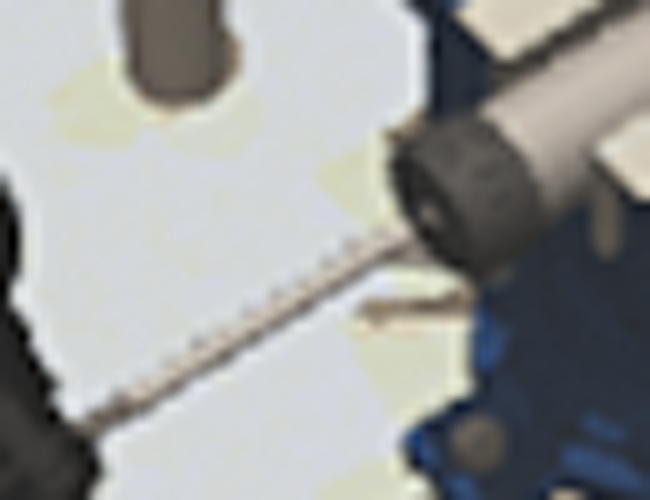

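The scene view shows the dark groove just outside the cap face, with its outer edge about 10 mm out, so its middle is about 6.5 mm out. That gives about 106 mm of travel, which the TCP (105.5) and handle (106.4) readings agree with. Next I'll watch for a while that the hold is steady and check the bystanders and vent.

```bash
python3 - <<'E'
from h import *
import cv2
u=np.array([.093,.9957,0])
for i in range(14):
    a=robot.read_camera(("scene","side","wrist")[i%3])[:,:,::-1]
    if i in(12,13): cv2.imwrite(f"pics/end{i}.png",a)
    s=robot.sense()
    if i%3==0: print(s["time"],u@(s["tcp_pos"]-[.5724,.1462,.1528]),s["force"],s["width"],abs(s["qd"]).max())
E
```

```text
13.4833 0.10522546775573247 [ -5.03605607 -13.79899002   7.70503071] 0.005166142806424277 0.32490733452503157
13.6333 0.10498311573624809 [ -4.63897107 -13.43226056   7.5410909 ] 0.0048906568895357785 0.06416864469424799
13.7833 0.10492560670664311 [ -6.47251164 -13.1511028    7.36790245] 0.005012736171559269 0.07232590108452508
13.9333 0.10493456567125706 [ -5.67619404 -13.18327542   7.70124886] 0.004847332128497149 0.08182873392100798
14.0833 0.10493920729369328 [ -5.85999332 -13.45276272   7.33772687] 0.005491827869057016 0.09474288267049638
```

View pics/end12.png

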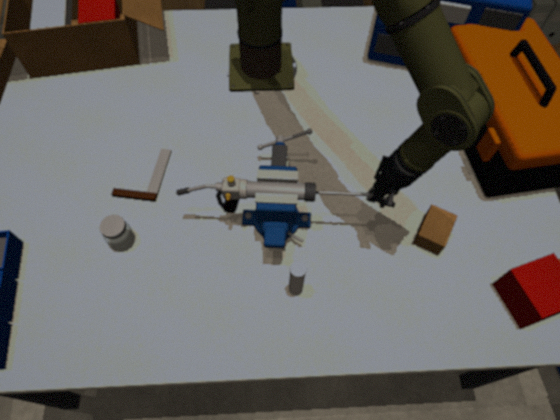

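View pics/end13.png

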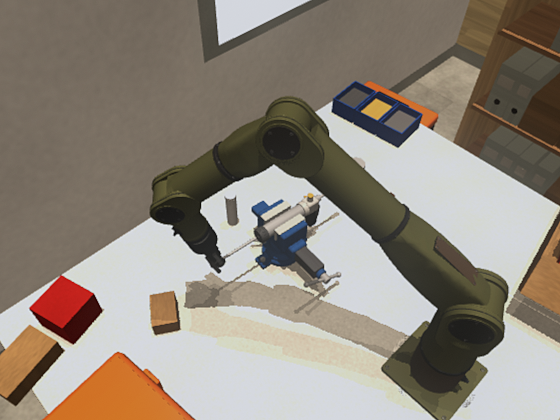

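It's steady at about 105 mm for 0.8 s, the bystanders haven't moved and the vent is up, so I'm handing in.

```bash
python3 - <<'E'
from h import *
print(robot.hand_in()); s=robot.sense();print(s["time"],s["tcp_pos"],s["width"])
E
```

```text
the job is handed in; nothing more can be done
None
the job is handed in; nothing more can be done
```

I vented the gun, drew the follower rod out until the groove cleared the end cap, and handed the job in at about 14.2 s with the rod still held. No verdict was reported.

**Vent:** I pressed the plunger to its stop with the closed fingertips and held it there for over a second. The fingertips came to rest at about 186 mm above the bench, with 9–17 N of push. The plunger came up again, as the later pictures show.

**Rod:** I gripped it just inside the T-handle with an 80 N grip setting and drew it out slowly.

| Last check | Rod travel |
|---|---|
| Arm position | 105 mm, steady for the last 0.5 s |
| Handle in the wrist view | about 106.4 mm |
| Groove in the scene view | about 106.5 mm |

The readings differ by about 1.5 mm, all inside 102–113 mm.

**Bystanders:** in the last pictures the cartridge, carton and square stand where they started. The jar does too in the scene view; the arm hides most of it in the side view.

**Less tidy:**
- The tool tilted about 16° under the spring load while pulling, but nothing showed the grip slipping.
- The fingers read about 5 mm open on the 8 mm rod. I put that down to the pads giving, but did not confirm it.

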